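# Find the box-spanner socket that fits the tap nut

## Robot

A 7-joint arm with a two-finger parallel gripper is mounted at the origin on the work surface. World frame = base frame: x ahead of the robot, y to its left, z up, the work surface at z = 0. Lengths are in m, angles in rad, forces in N, time in s.
With the tool pointing down it reaches from about 0.4 to 0.9 m from the base axis. Payload 5.5 kg.
Tool frame: the origin (TCP) lies midway between the tips of the shut fingers; the grasp point (between the pads) lies 19 mm behind it; z points along the fingers, y is the line along which they close (so a half turn about z gives the same grasp; the last joint's range is limited). The gripper opens to 92 mm and grips with 3 to 60 N. Pads are 19 mm wide; open, the fingers measure 130 mm over their backs; the gripper's body (75 mm by 190 mm) begins 47 mm behind the grasp point.
Start: joints at [-0.97, 0.501, -0.427, 1.55, 0.221, 1.138, -0.21], TCP at [0.215, 0.613, 0.227] pointing down, gripper open.
Joint ranges: [-2.88, 2.88], [-0.31, 2.03], [-1.54, 1.56], [0.2, 2.42], [-1.41, 4.55], [0.19, 2.02], [-2.57, 2.57]. Speed limits (rad/s): [2.57, 2.57, 3.14, 3.14, 3.14, 3.14, 3.14].

## Interface

Orientations are given as a unit quaternion [x, y, z, w].
In Python, from workcell import r gives the robot as it stands.
- The arm moves only by the tool apply_moves, never from a script. Its argument "moves" is a list of rows, each a list of 7 numbers: the turn, a rotation vector about the tool's x, y, z each as a share of 45 degrees, from -1 to 1, then the shift along the tool's x, y, z each as a share of 30 cm, from -1 to 1, then the closure, from 0 (fully open) to 1 (shut). In form: [[ax, ay, az, dx, dy, dz, jaw], ...]. A call has exactly 5 rows; each row shifts and turns the commanded pose from where the row before left it, along the tool's axes as they then stand; what a row does not reach is not made up. A row lasts 1/10 s, in which the tool goes at most 50 mm and 8.59 degrees, less where a joint would pass 70% of its speed; a pose out of reach is approached as far as the arm can. A call with a number of a shift or a turn outside -1 to 1 is refused whole. A call with a gripper value outside its range is refused whole. The fingers move at their own pace and stop on an object; "force" is the grip in N (left out, the last holds). Time passes only in rows, so rows that do not move let the fingers close, or fill a call up. It gives the time, the measured TCP pose, the force, the opening and the grip force at its end, in the units of the state.
- r.read_state(): the state, without advancing time (a new reading comes with each control period).
- r.snapshot(name): name is "scene" or "top"; returns (picture, depth): 480x640x3 uint8, red, green, blue; 480x640 float32, m along the optical axis (not along the pixel's ray), 0 where there is no reading.
- r.calibration(name): a dict with "intrinsics" (3x3 intrinsics, pixels), "position" and "rotation" of the camera in the world. Camera axes: x right, y up, looking along -z (the intrinsics and any distortion apply to the point x, -y, -z); pixel columns grow to the right and rows downward; lengths in m; the calibration is good to about 2 mm. A picture is of the moment at which its call begins. calibration takes no time and is no camera call.
- r.close_job(): hands the job in; it is judged then, once.
Trained networks look in the newest picture that a camera, given by its name, has taken for a name from the list of things; names that differ only in an ending like _2 or _b are one class to them, and where a whole thing is asked for, a point or a joint stands for the part that bears it (a point fixed in the world has none). Each returns a list of dicts, best first, with "confidence" (0 to 1); they miss things now and then, are a little off and sometimes report something else, mostly with a low value. They report only what shows in the picture. A call takes as long as a camera call. They do not tell look-alikes from the thing itself.
- r.cut_out(camera, thing): "region" (480x640 bool, what is visible of it) and "extent" ([centre column, centre row, width, height] in pixels, round what is visible of it).
- r.mark_of(camera, thing): "centre" ([column, row] in pixels: a listed point, or the origin of a listed thing).
The state is a dict: "clock": time; "joint_positions": joint angles; "joint_velocities": joint speeds; "joint_efforts": joint torques, N m; "eef_pos": TCP position; "tcp_rot": TCP orientation; "ft_force": force on the tool from outside, world axes, zero at the start; "ft_torque": the same for the moment, N m; "width": finger opening in m; "grasp_force": force on a finger pad.
Only numpy, scipy, OpenCV 4.12 (cv2) and the standard library are available. Lean on these libraries where they do the work, as an engineer would, in place of code of your own. Each camera call takes 0.05 s, during which the arm holds its last target. There are 200 camera calls.

## Task

A kitchen tap is being fitted and one of its brass tails stands in the clamp on the board: try the steel sockets on its hex nut and find the one that fits closely (one that slips on loosely is too big). Stand any socket that does not fit back upright on the mat with the others, and leave the loose rings on the mat and the board where they are. Finish while still holding the fitting socket in the gripper, upright and fully home over the nut: do not let go of it.

Things in the scene. Friction and masses are not known exactly. Their poses are not given: they have to be found in the camera images.
- mat: dark rubber mat, 190 mm (its x) by 320 mm (its y), 6 mm thick, fixed; origin under its centre. The three sockets stand on it upright, at least 70 mm apart. On a nut too big for it a socket stays on top of the nut; on one too small it slips down to the flange but is loose
- board: plywood board, 240 mm (x) by 180 mm (y), 20 mm thick, fixed; origin under its centre. Three upright brass tap tails are fixed on it: one between two dark steel clamp jaws on the side towards the robot, two spares behind. Each has a round flange 48 mm across with a 18 mm tall hex nut on it and a stud end, 12 mm across, 3 mm above the nut. Which size is in the clamp varies
- nut_axis (a point): on the clamped tail's upright axis, level with the board's top (20 mm above the counter), at x -50 mm, y 0 of the board. Nut flats face the board's x and every 60 deg; a nut's top 4 mm are a round cone, 5 mm narrower at the top. One of: small nut 19 mm across flats, flange 46 mm above this point, top 64; medium 24 mm, flange 40, top 58; large 29 mm, flange 34, top 52
- socket_small: small plain steel box-spanner socket, open end down: hex skirt 31.4 mm across flats, 34 mm tall, hex hole from below 21.4 mm across flats, 24 mm deep; coaxial hex neck to grip, 26 mm across flats, 34 to 76 mm up. 0.2 kg. Origin on the axis at the lower rim, z up; all flats face x and every 60 deg from it. Fits the small nut: when home, its rim rests on the flange, 46 mm above nut_axis
- socket_medium: medium plain steel box-spanner socket, open end down: hex skirt 36.4 mm across flats, 34 mm tall, hex hole from below 26.4 mm across flats, 24 mm deep; coaxial hex neck to grip, 26 mm across flats, 34 to 76 mm up. 0.2 kg. Origin on the axis at the lower rim, z up; all flats face x and every 60 deg from it. Fits the medium nut: when home, its rim rests on the flange, 40 mm above nut_axis
- socket_large: large plain steel box-spanner socket, open end down: hex skirt 41.4 mm across flats, 34 mm tall, hex hole from below 31.4 mm across flats, 24 mm deep; coaxial hex neck to grip, 26 mm across flats, 34 to 76 mm up. 0.2 kg. Origin on the axis at the lower rim, z up; all flats face x and every 60 deg from it. Fits the large nut: when home, its rim rests on the flange, 34 mm above nut_axis
- collar: white plastic bottle collar, 50 mm across, 18 mm tall, on the mat; bystander, origin under its centre
- gasket_ring: white plastic ring, 42 mm across, 12 mm tall, on the mat; bystander, origin under its centre
- olive: small brass ring, 26 mm across, 10 mm tall, on the board; bystander, origin under its centre
Mind the look-alikes: they are no part of the job. Leave any green look-alike of the socket_large alone.

How it is judged:
At the end, for the whole second after the job is handed in: Fitting socket held by the fingers (over 1 N) and at rest on the clamped nut: rim within 2.5 mm of its home height, axis within 4 mm of the nut's, tilt under 0.09 rad. The other two stand on the mat, untouched, upright within 0.1 rad, axes at least 5 mm inside its edge (((z of socket_small in the frame of nut_axis between 0.0435 and 0.0485 m and horizontal distance between socket_small and nut_axis below 0.004 m and angle between socket_small's own z axis and vertical below 0.09 rad and contact force between socket_small and the fingers above 1 N and linear speed of socket_small below 0.02 m/s and angle between each of socket_medium, socket_large's own z axis and vertical below 0.1 rad and z of socket_medium in the frame of mat between 0.003 and 0.009 m and contact force between each of socket_medium, socket_large and the fingers below 0.1 N and x of socket_medium in the frame of mat between -0.09 and 0.09 m and y of socket_medium in the frame of mat between -0.155 and 0.155 m and z of socket_large in the frame of mat between 0.003 and 0.009 m and x of socket_large in the frame of mat between -0.09 and 0.09 m and y of socket_large in the frame of mat between -0.155 and 0.155 m) or (z of socket_medium in the frame of nut_axis between 0.0375 and 0.0425 m and horizontal distance between socket_medium and nut_axis below 0.004 m and angle between socket_medium's own z axis and vertical below 0.09 rad and contact force between socket_medium and the fingers above 1 N and linear speed of socket_medium below 0.02 m/s and angle between each of socket_small, socket_large's own z axis and vertical below 0.1 rad and z of socket_small in the frame of mat between 0.003 and 0.009 m and contact force between each of socket_small, socket_large and the fingers below 0.1 N and x of socket_small in the frame of mat between -0.09 and 0.09 m and y of socket_small in the frame of mat between -0.155 and 0.155 m and z of socket_large in the frame of mat between 0.003 and 0.009 m and x of socket_large in the frame of mat between -0.09 and 0.09 m and y of socket_large in the frame of mat between -0.155 and 0.155 m) or (z of socket_large in the frame of nut_axis between 0.0315 and 0.0365 m and horizontal distance between socket_large and nut_axis below 0.004 m and angle between socket_large's own z axis and vertical below 0.09 rad and contact force between socket_large and the fingers above 1 N and linear speed of socket_large below 0.02 m/s and angle between each of socket_small, socket_medium's own z axis and vertical below 0.1 rad and z of socket_small in the frame of mat between 0.003 and 0.009 m and contact force between each of socket_small, socket_medium and the fingers below 0.1 N and x of socket_small in the frame of mat between -0.09 and 0.09 m and y of socket_small in the frame of mat between -0.155 and 0.155 m and z of socket_medium in the frame of mat between 0.003 and 0.009 m and x of socket_medium in the frame of mat between -0.09 and 0.09 m and y of socket_medium in the frame of mat between -0.155 and 0.155 m))); the arm keeps its last pose, push and grip.
It fails at once if one of the loose rings is moved by more than 30 mm (distance of any of collar, gasket_ring, olive from where it was at the start of the episode above 0.03 m).
It also fails if it takes over 67 s, if anything falls off the work surface, if the arm or the gripper's body presses on something with over 40 N, if the wrist force passes 120 N, or if a joint passes its speed limit or range.

## Working session

There is one attempt and no reset: what is moved stays moved. The work goes in short steps, Python scripts to look and compute and a tool call to move; the robot and the scene stay as the last step left them, time stands still between calls to the robot, and variables do not carry over. Pictures are saved under pics/ and viewed, at most 10 in all, crops included, and the job is handed in when it is done.

Besides the shell and the picture viewer there is one more tool, called after ">>>" as name(argument=value, ...), one argument or row to a line, values as JSON. apply_moves: Moves the arm, as the interface text tells. Shift numbers are shares of 30 cm and turn numbers shares of 45 degrees, none past 1 either way. Its arguments: {"type":"object","properties":{"moves":{"type":"array"},"force":{"type":"number"}},"required":["moves"]}

```bash
ls; mkdir -p pics
cat > h.py <<'E'
import numpy as np, cv2
from workcell import r
def snap(cam,fn=None):
    im,d=r.snapshot(cam)
    if fn: cv2.imwrite('pics/'+fn,im[:,:,::-1])
    return im,d
def cloud(cam,d):
    c=r.calibration(cam);K=np.array(c['intrinsics']);R=np.array(c['rotation']);
    if R.size!=9:
        from scipy.spatial.transform import Rotation
        R=Rotation.from_quat(R).as_matrix()
    v,u=np.mgrid[0:480,0:640]
    p=np.stack([(u-K[0,2])/K[0,0]*d,-(v-K[1,2])/K[1,1]*d,-d],-1)
    return p@R.T+np.array(c['position'])
E
python3 - <<'E'
from h import *
s=r.read_state();print({k:np.round(v,3).tolist() for k,v in s.items()})
for cam in('top','scene'):
    im,d=snap(cam,cam+'0.png');P=cloud(cam,d);np.save(cam+'P.npy',P)
    c=r.calibration(cam);print(cam,{k:np.round(v,3).tolist() if not isinstance(v,str) else v for k,v in c.items()})
    for t in('mat','board','socket_small','socket_medium','socket_large','collar','gasket_ring','olive'):
        for o in r.cut_out(cam,t)[:3]:
            m=o['region']&(d>0);q=P[m]
            if len(q)==0: continue
            zt=np.percentile(q[:,2],97);tp=q[q[:,2]>zt-.006]
            print(t,round(o['confidence'],2),np.round(o['extent']),'med',np.round(np.median(q,0),3),'ztop',round(zt,3),'topc',np.round((tp.min(0)+tp.max(0))/2,3))
    for o in r.mark_of(cam,'nut_axis')[:2]: print('nut',o)
E
```

```text
pics
{'clock': 0.0, 'joint_positions': [-0.97, 0.502, -0.427, 1.551, 0.221, 1.138, -0.21], 'joint_velocities': [0.001, 0.002, 0.0, 0.0, -0.0, -0.001, -0.0], 'joint_efforts': [-0.0, -56.659, -5.816, -27.911, -0.069, 0.031, 0.0], 'eef_pos': [0.215, 0.613, 0.226], 'tcp_rot': [0.168, 0.986, -0.001, -0.0], 'ft_force': [-0.08, -0.306, 0.049], 'ft_torque': [0.009, 0.023, -0.039], 'grasp_force': 0.0, 'width': 0.092}
top {'intrinsics': [[488.881, 0.0, 323.638], [0.0, 488.881, 240.771], [0.0, 0.0, 1.0]], 'position': [0.335, -0.006, 0.86], 'rotation': [0.052, -0.074, -0.699, 0.709]}
mat 0.88 [191. 210. 185. 129.] med [0.542 0.205 0.006] ztop 0.009 topc [0.542 0.209 0.043]
board 0.94 [421. 188. 113. 144.] med [ 0.581 -0.205  0.02 ] ztop 0.046 topc [ 0.598 -0.211  0.054]
socket_medium 0.69 [240. 216.  23.  29.] med [0.516 0.108 0.058] ztop 0.084 topc [0.522 0.112 0.082]
socket_large 0.85 [153. 315.  44.  23.] med [0.356 0.242 0.037] ztop 0.077 topc [0.357 0.25  0.075]
socket_large 0.72 [182. 226.  35.  28.] med [0.504 0.207 0.042] ztop 0.083 topc [0.509 0.213 0.081]
socket_large 0.41 [221. 172.  
[... 1002 characters left out ...]
ed [0.528 0.101 0.042] ztop 0.083 topc [0.522 0.109 0.081]
socket_large 0.76 [386. 160.  19.  34.] med [0.366 0.239 0.035] ztop 0.077 topc [0.358 0.247 0.075]
socket_large 0.73 [419. 203.  27.  40.] med [0.516 0.202 0.041] ztop 0.083 topc [0.511 0.211 0.081]
collar 0.74 [465. 223.  27.  25.] med [0.585 0.267 0.019] ztop 0.026 topc [0.582 0.27  0.023]
collar 0.46 [230. 367.  15.  18.] med [ 0.582 -0.282  0.029] ztop 0.032 topc [ 0.582 -0.282  0.03 ]
gasket_ring 0.75 [433. 258.  27.  19.] med [0.612 0.148 0.017] ztop 0.02 topc [0.611 0.15  0.018]
olive 0.54 [229. 368.  14.  18.] med [ 0.585 -0.281  0.029] ztop 0.032 topc [ 0.583 -0.282  0.029]
nut {'centre': [256.6, 324.0], 'confidence': 0.78}
```

Run:
```python
import cv2,numpy as np
a=cv2.imread('pics/top0.png');b=cv2.imread('pics/scene0.png')
c=cv2.resize(a[110:340,90:490],None,fx=2,fy=2,interpolation=cv2.INTER_CUBIC)
cv2.imwrite('pics/v1.png',c)
d=cv2.resize(b[130:450,170:520],None,fx=1.85,fy=1.85,interpolation=cv2.INTER_CUBIC);cv2.imwrite('pics/v2.png',d)
for n in('top','scene'):
    P=np.load(n+'P.npy');x,y,z=P[...,0],P[...,1],P[...,2]
    # board region: everything higher than 0.03
    m=(z>.035)&(z<.12)&(y<-.08)&(x>.4)&(x<.75)
    k,l,st,ce=cv2.connectedComponentsWithStats(m.astype(np.uint8))
    for i in range(1,k):
        if st[i,4]>15:
            q=P[l==i];zt=q[:,2].max();t=q[q[:,2]>zt-.005];print(n,ce[i].round(),st[i,4],'z',np.percentile(q[:,2],[50,90,100]).round(3),'min',q.min(0).round(3),'max',q.max(0).round(3),'top',t.mean(0).round(3))
    # board top plane outline
    m=((abs(z-.02)<.004)&(y<-.05)&(x>.4)&(x<.8)).astype(np.uint8)
    q=P[m>0][:,:2].astype(np.float32);print('board rect',cv2.minAreaRect(q))
    m=((abs(z-.006)<.003)&(y>.0)&(x>.4)&(x<.8))
    print('mat rect',cv2.minAreaRect(P[m][:,:2].astype(np.float32)))
```

```text
top [635. 102.] 31 z [0.052 0.059 0.063] min [ 0.745 -0.596  0.039] max [ 0.75  -0.589  0.063] top [ 0.748 -0.593  0.06 ]
top [634. 121.] 49 z [0.045 0.055 0.059] min [ 0.71  -0.595  0.035] max [ 0.718 -0.587  0.059] top [ 0.713 -0.592  0.057]
top [405. 144.] 588 z [0.056 0.073 0.077] min [ 0.634 -0.195  0.044] max [ 0.682 -0.147  0.077] top [ 0.657 -0.171  0.074]
top [456. 149.] 595 z [0.06  0.078 0.083] min [ 0.623 -0.285  0.035] max [ 0.672 -0.236  0.083] top [ 0.646 -0.261  0.08 ]
top [635. 140.] 40 z [0.043 0.051 0.054] min [ 0.673 -0.594  0.035] max [ 0.682 -0.586  0.054] top [ 0.677 -0.592  0.051]
top [636. 160.] 29 z [0.041 0.047 0.051] min [ 0.637 -0.593  0.036] max [ 0.645 -0.587  0.051] top [ 0.639 -0.591  0.048]
top [637. 180.] 20 z [0.04  0.043 0.046] min [ 0.6   -0.592  0.035] max [ 0.607 -0.587  0.046] top [ 0.604 -0.589  0.044]
top [423. 208.] 1367 z [0.047 0.068 0.09 ] min [ 0.515 -0.272  0.035] max [ 0.572 -0.132  0.09 ] top [ 0.543 -0.202  0.087]
board rect ((0.6292098760604858, -0.36775538325309753), (0.3131808340549469, 0.5480610728263855), 5.541784763336182)
mat
[... 267 characters left out ...]
 0.074 0.078] min [ 0.633 -0.198  0.048] max [ 0.681 -0.149  0.078] top [ 0.658 -0.174  0.075]
scene [258. 384.] 818 z [0.061 0.079 0.084] min [ 0.622 -0.287  0.053] max [ 0.671 -0.239  0.084] top [ 0.647 -0.263  0.081]
scene [  8. 459.] 113 z [0.051 0.062 0.066] min [ 0.525 -0.601  0.035] max [ 0.534 -0.59   0.066] top [ 0.529 -0.597  0.064]
scene [  5. 478.] 28 z [0.069 0.074 0.076] min [ 0.561 -0.6    0.055] max [ 0.565 -0.594  0.076] top [ 0.563 -0.599  0.073]
board rect ((0.5730754137039185, -0.37089088559150696), (0.5023266673088074, 0.24087554216384888), 83.10882568359375)
mat rect ((0.5990426540374756, 0.5660587549209595), (0.3989780843257904, 1.1305426359176636), 0.2205839902162552)
```

View pics/v1.png

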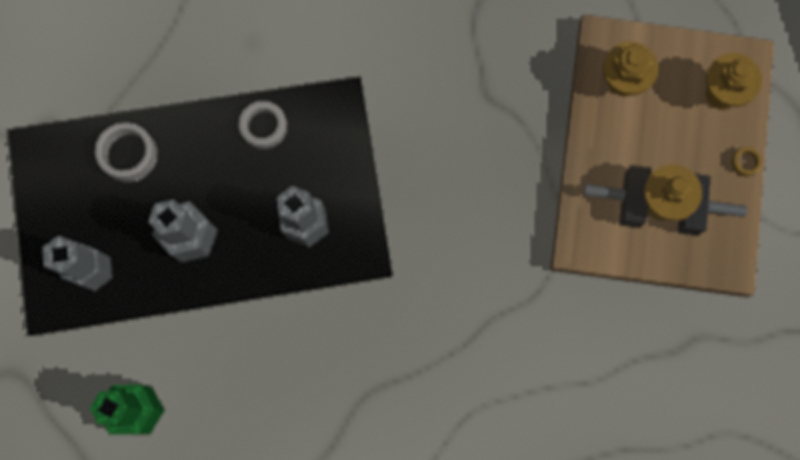

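View pics/v2.png

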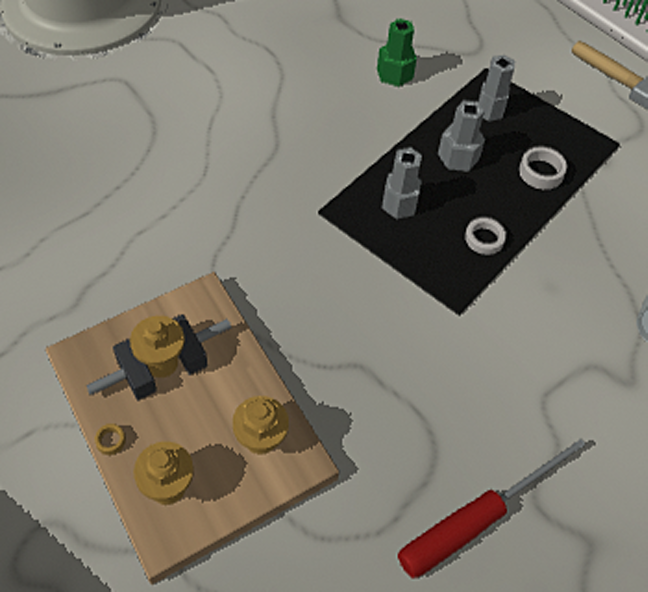

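Top view: the mat (left) carries three grey sockets in a row, near (80,262), (182,230) and (302,215), with the two white rings behind them. The green look-alike is off the mat at (128,408), and the clamped tail is at (675,190). The stud top at about 0.089 m points to the small nut, so I'll fit poses and sizes next.

```bash
cat > fit.py <<'E'
from h import *
from scipy.optimize import least_squares
def hexd(p,c,y):
    a=y+np.arange(6)*np.pi/3
    return ((p[:,None,:2]-c)@np.stack([np.cos(a),np.sin(a)]))[:,0].max(1) if 0 else ((p[:,:2]-c)@np.stack([np.cos(a),np.sin(a)])).max(1)
def hexfit(q,zs,zn,c0):
    """q cloud; zs skirt z range, zn neck z range; returns cx,cy,yaw,skirt apothem"""
    s=q[(q[:,2]>zs[0])&(q[:,2]<zs[1])];n=q[(q[:,2]>zn[0])&(q[:,2]<zn[1])];best=None
    for y0 in np.radians([0,15,30,45]):
        f=lambda v:np.r_[hexd(s,v[:2],v[2])-v[3],hexd(n,v[:2],v[2])-.013]
        o=least_squares(f,[*c0,y0,.018],loss='soft_l1',f_scale=.001,x_scale=[.01,.01,.3,.01])
        if best is None or o.cost<best.cost: best=o
    v=best.x;return np.round([v[0],v[1],np.degrees(v[2])%60,v[3]*2000],4),len(s),len(n),best.cost
E
python3 - <<'E'
from fit import *
N=(.5435,-.2035)
for n in('top','scene'):
    P=np.load(n+'P.npy').reshape(-1,3)
    for c in((.477,.293),(.510,.212),(.522,.110)):
        q=P[(np.hypot(*(P[:,:2]-c).T)<.033)]
        print(n,c,*hexfit(q,(.011,.037),(.045,.079),c))
    q=P[np.hypot(*(P[:,:2]-N).T)<.03]
    print('hist',np.histogram(q[:,2],bins=np.arange(.03,.096,.003)))
    f=q[(q[:,2]>.058)&(q[:,2]<.0705)]
    e=cv2.minEnclosingCircle(f[:,:2].astype(np.float32));print('flange',e,len(f))
    f=q[(q[:,2]>.0865)];print('stud',f.mean(0),len(f))
    f=q[(q[:,2]>.072)&(q[:,2]<.081)];print('nut r',np.hypot(*(f[:,:2]-e[0]).T).max() if len(f) else 0,len(f))
    m=(abs(P[:,2]-.02)<.004)&(P[:,0]>.45)&(P[:,0]<.75)&(P[:,1]<-.08)&(P[:,1]>-.36)
    print('board',cv2.minAreaRect(P[m][:,:2].astype(np.float32)))
E
```

```text
top (0.477, 0.293) [ 0.4776  0.2964 40.2382 31.2291] 114 134 3.7921825057130985e-05
top (0.51, 0.212) [ 0.5096  0.2138 14.5628 41.1198] 120 121 4.715169837015388e-05
top (0.522, 0.11) [ 0.5228  0.1122 39.3076 36.397 ] 81 93 2.6669898971811957e-05
hist (array([  5,   4,   0,   5,  69,  87,   3,   0,   0,   5,  29, 287, 186,
         7,   7,  10,  29,  34,  31,  14,   0]), array([0.03 , 0.033, 0.036, 0.039, 0.042, 0.045, 0.048, 0.051, 0.054,
       0.057, 0.06 , 0.063, 0.066, 0.069, 0.072, 0.075, 0.078, 0.081,
       0.084, 0.087, 0.09 , 0.093]))
flange ((0.5432606935501099, -0.2028641253709793), 0.02436184324324131) 510
stud [ 0.54247294 -0.2029955   0.08760368] 23
nut r 0.010534736612673677 46
board ((0.5931379795074463, -0.2087380290031433), (0.17992480099201202, 0.24126556515693665), 83.20935821533203)
scene (0.477, 0.293) [ 0.4763  0.2945 40.8099 31.4673] 118 161 0.00012605411831006962
scene (0.51, 0.212) [ 0.5085  0.2117 12.8743 41.0573] 194 176 0.0001255950875618015
scene (0.522, 0.11) [ 0.5216  0.1104 38.7316 36.3714] 153 158 8.700418202046605e-05
hist (array([ 20,  18,  17,  17,  36, 143,   9,   0,   0,   4,  13, 176, 277,
        20,   9,  13,  28,  35,  26,  24,   3]), array([0.03 , 0.033, 0.036, 0.039, 0.042, 0.045, 0.048, 0.051, 0.054,
       0.057, 0.06 , 0.063, 0.066, 0.069, 0.072, 0.075, 0.078, 0.081,
       0.084, 0.087, 0.09 , 0.093]))
flange ((0.5424563884735107, -0.205759197473526), 0.024806201457977295) 482
stud [ 0.54261719 -0.20513126  0.08803804] 33
nut r 0.011789127804266388 50
board ((0.5923982858657837, -0.21100866794586182), (0.18023532629013062, 0.24087554216384888), 83.10882568359375)
```

Both cameras agree on these numbers:

| Item | Position (m) | Measured size | Flats (mod 60°) |
|---|---|---|---|
| Small socket | (0.477, 0.2955) | 31.4 mm skirt | 40.5° |
| Large socket | (0.509, 0.213) | 41 mm skirt | – |
| Medium socket | (0.522, 0.111) | 36.4 mm skirt | – |
| Nut | (0.543, -0.204) | flange at about 0.066, so the small one | -6.8° |

I'll go for the small socket.

>>> apply_moves(
  moves=[
    [0, 0, 0, -0.13, -0.079, 0, 0],
    [0, 0, 0, -0.13, -0.079, 0, 0],
    [0, 0, 0, -0.13, -0.079, 0, 0],
    [0, 0, 0, -0.13, -0.079, 0, 0],
    [0, 0, 0, -0.13, -0.079, 0, 0],
  ],
)

```text
clock: 1.5
eef_pos: [0.3611, 0.4354, 0.2269]
tcp_rot: [0.168, 0.986, 0.0, 0.0]
ft_force: [1.1, 0.1, 0.1]
width: 0.0919
grasp_force: 0.0
```

>>> apply_moves(
  moves=[
    [0, 0, 0.168, 0, 0, 0, 0],
    [0, 0, 0.168, 0, 0, 0, 0],
    [0, 0, 0.168, 0, 0, 0, 0],
    [0, 0, 0.168, 0, 0, 0, 0],
    [0, 0, 0, 0, 0, 0, 0],
  ],
)

```text
clock: 2.0
eef_pos: [0.3601, 0.4369, 0.2269]
tcp_rot: [0.42, 0.908, 0.0, 0.0]
ft_force: [0.5, 0.3, -0.4]
width: 0.0922
grasp_force: 0.0
```

```bash
cat > go.py <<'E'
import sys
from h import *
from scipy.spatial.transform import Rotation as Ro
# usage: go.py x y z closing_yaw_deg -> remaining shift and turn in move units
x,y,z,c=map(float,sys.argv[1:5]);s=r.read_state();R=Ro.from_quat(s['tcp_rot'])
M=R.as_matrix();cy=np.degrees(np.arctan2(M[1,1],M[0,1]))
dy=(c-cy+90)%180-90
T=Ro.from_euler('z',c+(180 if abs((c-cy+180)%360-180)>90 else 0)-90,degrees=True)*Ro.from_matrix(np.diag([-1,1,-1.]))
rv=np.degrees((R.inv()*T).as_rotvec())/45
d=M.T@(np.array([x,y,z])-s['eef_pos'])/.3
print('t',s['clock'],'pos',np.round(s['eef_pos'],4),'closing',cy.round(2),'turn',rv.round(3),'shift',d.round(3),'F',np.round(s['ft_force'],1),'w',round(s['width'],4),'g',round(s['grasp_force'],1),'q',np.round(s['joint_positions'],2))
E
python3 go.py .477 .2955 .13 40.5
```

```text
t 2.0 pos [0.3601 0.4369 0.2269] closing 40.34 turn [ 0.     0.    -0.004] shift [-0.611 -0.008  0.323] F [ 0.5  0.3 -0.4] w 0.0922 g 0.0 q [-0.69  0.33 -0.29  1.77  0.11  1.05 -0.32]
```

>>> apply_moves(
  moves=[
    [0, 0, 0, -0.125, -0.002, 0.065, 0],
    [0, 0, 0, -0.125, -0.002, 0.065, 0],
    [0, 0, 0, -0.125, -0.002, 0.065, 0],
    [0, 0, 0, -0.125, -0.002, 0.065, 0],
    [0, 0, 0, -0.111, 0, 0.063, 0],
  ],
)

```text
clock: 2.5
eef_pos: [0.4783, 0.2941, 0.1292]
tcp_rot: [0.418, 0.909, 0.0, 0.0]
ft_force: [0.1, 0.4, -0.0]
width: 0.092
grasp_force: 0.0
```

```bash
python3 go.py .477 .2955 .049 40.5
```

```text
t 2.5 pos [0.4783 0.2941 0.1292] closing 40.61 turn [0.    0.001 0.002] shift [ 0.007 -0.     0.267] F [ 0.1  0.4 -0. ] w 0.092 g 0.0 q [-0.43  0.44 -0.21  1.87  0.12  0.85  0.01]
```

>>> apply_moves(
  moves=[
    [0, 0, 0, 0.004, 0, 0.08, 0],
    [0, 0, 0, 0.002, 0, 0.08, 0],
    [0, 0, 0, 0, 0, 0.07, 0],
    [0, 0, 0, 0, 0, 0.037, 0],
    [0, 0, 0, 0, 0, 0, 0],
  ],
)

```text
clock: 3.0
eef_pos: [0.4747, 0.2965, 0.0482]
tcp_rot: [0.418, 0.908, -0.001, -0.001]
ft_force: [0.5, -0.8, -0.3]
width: 0.0919
grasp_force: 0.0
```

>>> apply_moves(
  moves=[
    [0, 0, 0, 0, 0, 0, 1],
    [0, 0, 0, 0, 0, 0, 1],
    [0, 0, 0, 0, 0, 0, 1],
    [0, 0, 0, 0, 0, 0, 1],
    [0, 0, 0, 0, 0, 0, 1],
  ],
  force=30,
)

```text
clock: 3.5
eef_pos: [0.4762, 0.2973, 0.0502]
tcp_rot: [0.419, 0.908, 0.0, 0.0]
ft_force: [0.4, 0.1, -0.6]
width: 0.0563
grasp_force: 0.0
```

>>> apply_moves(
  moves=[
    [0, 0, 0, 0, 0, 0, 1],
    [0, 0, 0, 0, 0, 0, 1],
    [0, 0, 0, 0, 0, 0, 1],
    [0, 0, 0, 0, 0, 0, 1],
    [0, 0, 0, 0, 0, 0, 1],
  ],
)

```text
clock: 4.0
eef_pos: [0.4759, 0.2971, 0.0497]
tcp_rot: [0.419, 0.908, -0.0, -0.0]
ft_force: [-0.6, 0.1, -0.4]
width: 0.0255
grasp_force: 30.0
```

```bash
python3 go.py .477 .2955 .15 40.5
```

```text
t 4.0 pos [0.4759 0.2971 0.0497] closing 40.41 turn [-0.    -0.    -0.002] shift [-0.006 -0.001 -0.334] F [-0.6  0.1 -0.4] w 0.0255 g 30.0 q [-0.46  0.56 -0.19  1.91  0.15  0.69 -0.03]
```

>>> apply_moves(
  moves=[
    [0, 0, 0, 0, 0, -0.08, 1],
    [0, 0, 0, 0, 0, -0.1, 1],
    [0, 0, 0, 0, 0, -0.1, 1],
    [0, 0, 0, 0, 0, -0.1, 1],
    [0, 0, -0.1, 0, 0, -0.1, 1],
  ],
)

```text
clock: 4.5
eef_pos: [0.4753, 0.2967, 0.1943]
tcp_rot: [0.383, 0.924, -0.001, -0.0]
ft_force: [0.3, 0.3, -2.5]
width: 0.0262
grasp_force: 30.0
```

>>> apply_moves(
  moves=[
    [0, 0, -0.1, 0, 0, 0, 1],
    [0, 0, -0.085, 0, 0, 0, 1],
    [0, 0, 0, 0, 0, 0, 1],
    [0, 0, 0, 0, 0, 0, 1],
    [0, 0, 0, 0, 0, 0, 1],
  ],
)

```text
clock: 5.0
eef_pos: [0.4756, 0.2969, 0.1932]
tcp_rot: [0.316, 0.949, -0.0, -0.0]
ft_force: [0.9, -0.1, -2.8]
width: 0.0258
grasp_force: 30.0
```

```bash
python3 go.py .543 -.204 .19 53.2
```

```text
t 5.0 pos [0.4756 0.2969 0.1932] closing 53.15 turn [-0.001 -0.001 -0.001] shift [-1.181 -1.201  0.011] F [ 0.9 -0.1 -2.8] w 0.0258 g 30.0 q [-0.39  0.36 -0.27  1.82  0.11  0.98  0.23]
```

>>> apply_moves(
  moves=[
    [0, 0, 0, -0.06, -0.06, 0, 1],
    [0, 0, 0, -0.1, -0.1, 0, 1],
    [0, 0, 0, -0.1, -0.1, 0, 1],
    [0, 0, 0, -0.1, -0.1, 0, 1],
    [0, 0, 0, -0.1, -0.1, 0, 1],
  ],
)

```text
clock: 5.5
eef_pos: [0.5038, 0.1024, 0.1935]
tcp_rot: [0.316, 0.949, -0.0, -0.0]
ft_force: [0.7, 0.1, -2.1]
width: 0.0258
grasp_force: 30.0
```

>>> apply_moves(
  moves=[
    [0, 0, 0, -0.1, -0.1, 0, 1],
    [0, 0, 0, -0.1, -0.1, 0, 1],
    [0, 0, 0, -0.1, -0.1, 0, 1],
    [0, 0, 0, -0.1, -0.1, 0, 1],
    [0, 0, 0, -0.1, -0.1, 0, 1],
  ],
)

```text
clock: 6.0
eef_pos: [0.5342, -0.1076, 0.1935]
tcp_rot: [0.316, 0.949, 0.0, -0.0]
ft_force: [0.2, -0.2, -2.2]
width: 0.026
grasp_force: 30.0
```

```bash
python3 go.py .543 -.204 .15 53.2
```

```text
t 6.0 pos [ 0.5342 -0.1076  0.1935] closing 53.19 turn [-0. -0. -0.] shift [-0.216 -0.24   0.145] F [ 0.2 -0.2 -2.2] w 0.026 g 30.0 q [ 0.21  0.32 -0.07  1.86  0.03  0.96  1.05]
```

>>> apply_moves(
  moves=[
    [0, 0, 0, -0.08, -0.09, 0, 1],
    [0, 0, 0, -0.08, -0.09, 0.03, 1],
    [0, 0, 0, -0.056, -0.06, 0.05, 1],
    [0, 0, 0, 0, 0, 0.05, 1],
    [0, 0, 0, 0, 0, 0, 1],
  ],
)

```text
clock: 6.5
eef_pos: [0.5409, -0.2022, 0.1519]
tcp_rot: [0.316, 0.949, 0.0, -0.003]
ft_force: [0.0, 0.7, -3.1]
width: 0.0255
grasp_force: 30.0
```

```bash
python3 - <<'E'
from fit import *
for n in('top','scene'):
    im,d=snap(n,n+'1.png');P=cloud(n,d).reshape(-1,3);c=(.543,-.204)
    q=P[np.hypot(*(P[:,:2]-c).T)<.03]
    print(n,*hexfit(q,(.112,.137),(.5,.6),c))
b=cv2.imread('pics/scene1.png')
cv2.imwrite('pics/v3.png',cv2.resize(b[200:440,130:400],None,fx=2.2,fy=2.2,interpolation=cv2.INTER_CUBIC))
E
python3 go.py .543 -.204 .1097 53.2
```

```text
top [ 0.5451 -0.2023 10.0642 34.1251] 112 1671 0.01176878388391152
scene [ 0.5495 -0.2073 55.6453 20.1464] 192 2553 0.015103523717055953
t 6.6 pos [ 0.5428 -0.2008  0.1542] closing 53.3 turn [ 0.    -0.003  0.002] shift [-0.007 -0.008  0.148] F [ 1.5 -0.4 -2. ] w 0.0261 g 30.0 q [ 0.33  0.42 -0.03  1.81  0.02  0.91  1.23]
```

View pics/v3.png

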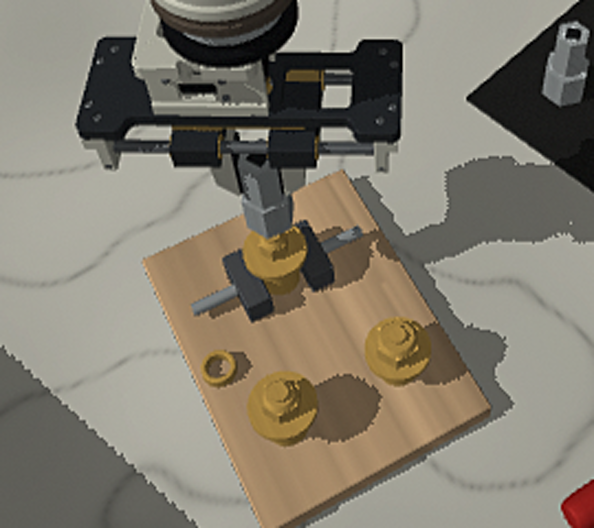

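The socket hangs upright over the clamped tail (about (265,205) in the crop), and the nut shows just below it at (272,250). The neck points spoiled that fit, so I'll redo it on the skirt only.

```bash
python3 - <<'E'
from fit import *
for n in('top','scene'):
    im,d=snap(n);P=cloud(n,d).reshape(-1,3);c=(.543,-.203)
    q=P[(np.hypot(*(P[:,:2]-c).T)<.03)]
    print(n,*hexfit(q,(.113,.140),(9,9.1),c))
E
python3 go.py .543 -.204 .1097 53.2
```

```text
top [ 0.5449 -0.2009 53.3293 30.8982] 123 0 6.4095021079742e-06
scene [ 0.5449 -0.2029 52.4805 30.9516] 208 0 2.6097179768223617e-05
t 6.7 pos [ 0.5438 -0.2009  0.1553] closing 53.35 turn [0.001 0.001 0.003] shift [-0.004 -0.01   0.152] F [ 1.2 -0.3 -1.2] w 0.0255 g 30.0 q [ 0.33  0.42 -0.03  1.81  0.02  0.91  1.23]
```

>>> apply_moves(
  moves=[
    [0, 0, 0, 0, -0.01, 0.02, 1],
    [0, 0, 0, 0, 0, 0.03, 1],
    [0, 0, 0, 0, 0, 0.02, 1],
    [0, 0, 0, 0, 0, 0.015, 1],
    [0, 0, 0, 0, 0, 0.01, 1],
  ],
)

```text
clock: 7.2
eef_pos: [0.5409, -0.2047, 0.1254]
tcp_rot: [0.315, 0.949, 0.0, -0.0]
ft_force: [-0.1, -0.2, -2.3]
width: 0.0257
grasp_force: 30.0
```

```bash
python3 go.py .542 -.2037 .1097 53.2
```

```text
t 7.2 pos [ 0.5409 -0.2047  0.1254] closing 53.24 turn [-0.    -0.001  0.001] shift [-0.001  0.005  0.052] F [-0.1 -0.2 -2.3] w 0.0257 g 30.0 q [ 0.34  0.46 -0.03  1.83  0.02  0.85  1.23]
```

>>> apply_moves(
  moves=[
    [0, 0, 0, 0, 0, 0.012, 1],
    [0, 0, 0, 0, 0, 0.012, 1],
    [0, 0, 0, 0, 0, 0.012, 1],
    [0, 0, 0, 0, 0, 0.01, 1],
    [0, 0, 0, 0, 0, 0, 1],
  ],
)

```text
clock: 7.7
eef_pos: [0.5411, -0.2043, 0.1118]
tcp_rot: [0.315, 0.949, 0.0, -0.0]
ft_force: [-0.0, 1.6, -4.2]
width: 0.0261
grasp_force: 30.0
```

```bash
python3 go.py .542 -.2037 .1097 53.2
```

```text
t 7.7 pos [ 0.5411 -0.2043  0.1118] closing 53.25 turn [ 0.    -0.001  0.001] shift [-0.001  0.003  0.007] F [-0.   1.6 -4.2] w 0.0261 g 30.0 q [ 0.34  0.48 -0.03  1.84  0.02  0.82  1.23]
```

>>> apply_moves(
  moves=[
    [0, 0, 0, 0, 0, 0.004, 1],
    [0, 0, 0, 0, 0, 0.004, 1],
    [0, 0, 0, 0, 0, 0, 1],
    [0, 0, 0, 0, 0, 0, 1],
    [0, 0, 0, 0, 0, 0, 1],
  ],
)

```text
clock: 8.2
eef_pos: [0.5412, -0.2043, 0.1099]
tcp_rot: [0.315, 0.949, 0.0, -0.0]
ft_force: [-0.8, 4.5, -3.2]
width: 0.0258
grasp_force: 30.0
```

>>> apply_moves(
  moves=[
    [0, 0, 0, 0, 0, 0.003, 1],
    [0, 0, 0, 0, 0, 0, 1],
    [0, 0, 0, 0, 0, 0, 1],
    [0, 0, 0, 0, 0, 0, 1],
    [0, 0, 0, 0, 0, 0, 1],
  ],
)

```text
clock: 8.7
eef_pos: [0.5412, -0.2044, 0.1097]
tcp_rot: [0.315, 0.949, 0.0, -0.0]
ft_force: [-2.1, 4.9, 2.8]
width: 0.0261
grasp_force: 30.0
```

```bash
python3 go.py .542 -.2037 .1097 53.2
```

```text
t 8.7 pos [ 0.5412 -0.2044  0.1097] closing 53.25 turn [ 0.    -0.001  0.001] shift [-0.001  0.003  0.   ] F [-2.1  4.9  2.8] w 0.0261 g 30.0 q [ 0.34  0.48 -0.03  1.84  0.02  0.82  1.23]
```

>>> apply_moves(
  moves=[
    [0, 0, 0, 0.002, 0.002, 0, 1],
    [0, 0, 0, 0, 0, 0.003, 1],
    [0, 0, 0, 0, 0, 0, 1],
    [0, 0, 0, 0, 0, 0, 1],
    [0, 0, 0, 0, 0, 0, 1],
  ],
)

```text
clock: 9.2
eef_pos: [0.5412, -0.2043, 0.1096]
tcp_rot: [0.315, 0.949, -0.0, 0.0]
ft_force: [-4.9, 4.8, 9.0]
width: 0.0262
grasp_force: 30.0
```

```bash
python3 go.py .542 -.2037 .1097 53.2
python3 - <<'E'
from fit import *
for n in('top','scene'):
    im,d=snap(n,n+'2.png');P=cloud(n,d).reshape(-1,3);c=(.543,-.203)
    q=P[(np.hypot(*(P[:,:2]-c).T)<.035)]
    print(n,*hexfit(q,(.074,.097),(9,9.1),c))
    a=hexfit(q,(.071,.084),(9,9.1),c)[0];b=hexfit(q,(.084,.097),(9,9.1),c)[0];print(a,b)
    z=q[np.hypot(*(q[:,:2]-c).T)<.022][:,2];h=np.histogram(z,np.arange(.06,.12,.002));print(h[0])
b=cv2.imread('pics/scene2.png')
cv2.imwrite('pics/v4.png',cv2.resize(b[230:400,180:360],None,fx=3.2,fy=3.2,interpolation=cv2.INTER_CUBIC))
E
```

```text
t 9.2 pos [ 0.5412 -0.2043  0.1096] closing 53.23 turn [-0.     0.001  0.001] shift [-0.001  0.003 -0.   ] F [-4.9  4.8  9. ] w 0.0262 g 30.0 q [ 0.34  0.48 -0.03  1.84  0.02  0.82  1.23]
top [ 0.5433 -0.2046 53.3857 31.374 ] 93 0 7.2625156560831985e-06
[ 0.5434 -0.2045 53.4839 31.4067] [ 0.5432 -0.2045 53.5405 31.2013]
[ 2 16 76 54 15  7  6  6  9 11  7  5 10  5  8 10  9  5 18 25 18  6  4  9
  8  9 11  7  8]
scene [ 0.5427 -0.2064 53.2457 30.8342] 152 0 1.708551015171158e-05
[ 0.5423 -0.2064 52.7289 31.2018] [ 0.5427 -0.2064 53.3142 30.8133]
[ 1  7 64 66 20 15 12 12 16 13 13 13 13  8 21 13 11 14 15 27 38 13  7 12
 11 14 13 16 15]
```

View pics/v4.png

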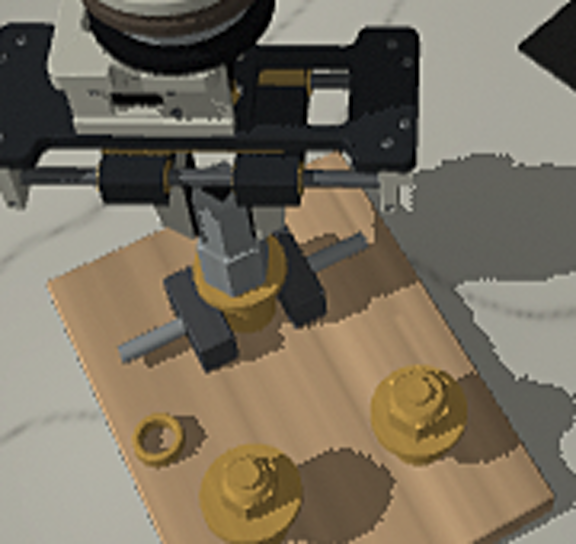

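The picture shows the skirt seated on the clamped flange at about (238,290), upright between the jaws. The skirt top at about 0.100 m means the rim is at 0.066 m, which is home. The socket is within 2 mm of the nut axis and the contact force has risen, so I'll hand in.

```bash
python3 -c "
from workcell import r
print(r.close_job())"
```

```text
the job is handed in; nothing more can be done
None
```

The job is handed in with the small socket, which fits, held upright and fully home on the clamped small nut; I picked it from camera measurements, so I never tried, touched or moved the medium and large sockets, the rings or the green look-alike (no verdict was returned).

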